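# Press a pellet die through the guard window

## Task

Push the die carriage of the small guarded pellet press fully home under its guard, then reach through the guard window with the fingertips, press the red lever all the way down, hold it down for at least one second, and let it spring back up. Only push and press: do not touch the yellow and white guard, do not work the lever before the carriage is home, and leave the brass die standing in its nest. Leave the glassware and tools around the press where they are.

Things in the scene. Friction and masses are not known exactly. Their poses are not given: they have to be found in the camera images.
- press: The press, fixed to the worktop; its place and yaw vary. Grey bed 225 x 200 x 8 mm. Origin: underside of the bed, at worktop height, near the bed's centre. x points from the open front (where the carriage sticks out, towards the robot) to the back, y to the left, z up. The bed runs from x = -115 to +110 mm, so it does not reach under the carriage's front face.
- guard: Sheet-metal guard over the press, fixed, not to be touched; origin and axes as press. Spans x -86 to +112, y -95 to +95 mm; white sides and back, yellow front, slope and top. Front wall at x = -85 mm, 75 mm high, has an opening 124 wide, 61 mm high for the carriage. From it the 4 mm yellow panel rises to the back at 25 degrees, to z = 143 mm at x = 60 mm; behind that a flat top, z = 144 mm.
- window (a point): Centre of the window in the sloped panel, in the panel's middle plane, at (-12.5, 0, 108.8) mm in the guard frame. The hole is 125 mm wide along y and 105 mm long up the slope. Axes as guard (not tilted); the panel's outward normal is (-sin 25 deg, 0, cos 25 deg). Bolt heads and black trim stand up to 5 mm above that plane.
- carriage (a joint): How far the aluminium die carriage has been pushed in, m: 0 is out (the start), 0.050 is home against its hard stop. It slides along the press's x (+x inwards) with about 3 N of friction and some damping, and stays where it is left.
- push_face (a point): Centre of the flat vertical front face of the carriage (blue plate, face 90 mm wide, 34 mm high, from 10 to 44 mm above the worktop); it looks to the press's -x and is pushed towards +x. Moves with the carriage from (-175, 0, 27) to, at home, (-125, 0, 27) mm in the press frame, 40 mm in front of the guard. Axes as press. The block behind it is solid, 100 mm long, 34 mm high.
- lever (a joint): Angle of the red lever, rad: 0 is up (rest), grows as it is pressed; about 0.28 is all the way down, where its pad meets the die (stop at 0.32 without a die). A spring returns it: about 2.3 N at the paddle to start, 6.5 N when down.
- paddle (a point): Centre of the top of the red lever paddle under the window (44 mm along x, 54 mm along y, 10 mm thick). With the lever up it lies at (-5, 0, 88) mm in the press frame, flat, about 24 mm straight below the panel's plane; pressed down it is about 21 mm lower. The lever's hinge is 75 mm behind this point, at (70, 0, 83) mm, its axis along the press's y.
- die: Brass pellet die, loose: cylinder 32 mm in diameter, 17 mm high, with a plunger 16 mm in diameter on top, 26 mm high in all, 0.1 kg. Origin: centre of its underside, z up. It stands in a square nest of the carriage, 30 mm above the worktop, and travels with the carriage.
- nest (a point): Centre of the floor of the carriage's nest, where the die stands; moves with the carriage.
- petri_dish: Loose clear dish, 60 mm across, 14 mm high, right of the press; origin at the centre of its underside.
- beaker: Loose white plastic beaker, 62 mm across, 72 mm high, right of the press; origin at the centre of its underside.
- tweezers: Loose steel tweezers, 133 mm long, 9 mm high, lying left of the press; origin at the centre of the underside.
- spatula: Loose steel spatula, 158 mm long, 4 mm high, lying right of the press; origin at the centre of the underside.

How it is judged:
On the way, in this order (a step that is already met when the one before it is completed fails the run):
1. the carriage is pushed home (value of joint carriage above 0.047 m), for 0.2 s.
2. the lever is held all the way down (value of joint lever above 0.24 rad and value of joint carriage above 0.045 m), for 0.9 s.
At the end, for the whole second after the job is handed in: The carriage is home (within 5 mm), the lever has been held down for 0.9 s (past 0.24 rad) and is back up (within 0.03 rad), and the die stands upright at rest in its nest (within 6 mm) (value of joint carriage above 0.045 m and value of joint lever below 0.03 rad and distance between die and nest below 0.006 m and angle between die's own z axis and vertical below 0.1 rad and linear speed of die below 0.02 m/s); the robot touches nothing.
It fails at once if the robot touches the guard (contact force between any of the fingers, the arm and guard above 0.5 N).
It fails at once if the lever is worked before the carriage is home (value of joint lever above 0.08 rad and value of joint carriage below 0.044 m).
It fails at once if the die is lifted, tipped or taken from its nest (distance between die and nest above 0.01 m or angle between die's own z axis and vertical above 0.25 rad).
It fails at once if a bystander is moved by more than 20 mm (distance of any of petri_dish, beaker, tweezers, spatula from where it was at the start of the episode above 0.02 m).
It also fails if it takes over 51 s, if anything falls off the work surface, if the arm or the gripper's body presses on something with over 40 N, if the wrist force passes 120 N, or if a joint passes its speed limit or range.

## Robot

A 7-joint arm with a two-finger parallel gripper is mounted at the origin on a cart in front of the work surface, level with it; the furniture and walls round the work are solid. World frame = base frame: x ahead of the robot, y to its left, z up, the work surface at z = 0. Lengths are in m, angles in rad, forces in N, time in s.
With the tool pointing down it reaches from about 0.4 to 0.875 m from the base axis. Payload 6.5 kg.
Tool frame: the origin (TCP) lies midway between the tips of the shut fingers; the grasp point (between the pads) lies 19 mm behind it; z points along the fingers, y is the line along which they close (so a half turn about z gives the same grasp; the last joint's range is limited). The gripper opens to 88 mm and grips with 3 to 60 N. Pads are 18 mm wide; open, the fingers measure 123 mm over their backs; the gripper's body (75 mm by 187 mm) begins 45 mm behind the grasp point.
Start: joints at [-1.175, 0.536, -0.004, 1.538, 0.003, 1.067, -0.071], TCP at [0.29, 0.582, 0.239] pointing down, gripper open.
Joint ranges: [-2.7, 2.7], [-0.37, 2.16], [-1.27, 1.26], [0.24, 2.4], [-1.31, 4.45], [0.19, 1.91], [-2.76, 2.76]. Speed limits (rad/s): [2.39, 2.39, 3.14, 3.14, 3.14, 3.14, 3.14].

## Interface

Orientations are given as a unit quaternion [x, y, z, w].
In Python, from workcell import * gives the robot as it stands.
- The arm moves only by the tool servo_tool, never from a script. Its argument "plan" is a list of rows, each an object of numbers: "grip": the closure, from 0 (fully open) to 1 (shut); "tx", "ty", "tz": the shift along the world's x, y, z in m; "wx", "wy", "wz": the turn, a rotation vector about the world's x, y, z in rad. A call has exactly 10 rows; each row is the pose to reach, as a shift and turn from the pose commanded when the call began; what a row does not reach only later rows make up. A row lasts 1/8 s, in which the tool goes at most 62.5 mm and 10.7 degrees, less where a joint would pass 70% of its speed; a pose out of reach is approached as far as the arm can. A call with a gripper value outside its range is refused whole. The fingers move at their own pace and stop on an object; "force" is the grip in N (left out, the last holds). Time passes only in rows, so rows that repeat a pose let the fingers close, or fill a call up. It gives the time, the measured TCP pose, the force, the opening and the grip force at its end, in the units of the state.
- get_state(): the state, without advancing time (a new reading comes with each control period).
- snapshot(name): name is "scene" or "top" or "wrist"; returns a dict with "img" (420x560x3 uint8, blue, green, red), "camera_matrix" (3x3 intrinsics, pixels), "cam_to_world" (4x4, takes a point from camera to world coordinates). Camera axes: x right, y down, z forward; pixel columns grow to the right and rows downward; lengths in m; the calibration is good to about 2 mm. A picture is of the moment at which its call begins. There is no depth.
- finish_job(): hands the job in; it is judged then, once.
Trained networks look in the newest picture that a camera, given by its name, has taken for a name from the list of things; names that differ only in an ending like _2 or _b are one class to them, and where a whole thing is asked for, a point or a joint stands for the part that bears it (a point fixed in the world has none). Each returns a list of dicts, best first, with "score" (0 to 1); they miss things now and then, are a little off and sometimes report something else, mostly with a low value. They report only what shows in the picture. A call takes as long as a camera call.
- recognise(camera, thing): "box" ([left, top, width, height] in pixels, round what is visible of it).
- outline_of(camera, thing): "pixels" (420x560 bool, what is visible of it) and "box" ([left, top, width, height] in pixels, round what is visible of it).
The state is a dict: "time_s": time; "joint_pos": joint angles; "joint_velocities": joint speeds; "tau": joint torques, N m; "eef_pos": TCP position; "tool_rot": TCP orientation; "ft_force": force on the tool from outside, world axes, zero at the start; "ft_torque": the same for the moment, N m; "opening": opening from 0.0 (shut) to 1.0 (fully open); "grasp_force": force on a finger pad.
Only numpy, scipy, OpenCV 4.12 (cv2) and the standard library are available. Lean on these libraries where they do the work, as an engineer would, in place of code of your own. Each camera call takes 0.05 s, during which the arm holds its last target. There are 200 camera calls.

## Working session

There is one attempt and no reset: what is moved stays moved. The work goes in short steps, Python scripts to look and compute and a tool call to move; the robot and the scene stay as the last step left them, time stands still between calls to the robot, and variables do not carry over. Pictures are saved under pics/ and viewed, at most 10 in all, crops included, and the job is handed in when it is done.

Besides the shell and the picture viewer there is one more tool, called after ">>>" as a command line: name --argument value ..., lists and objects as JSON in quotes. servo_tool: Moves the arm, as the interface text tells. Its arguments: {"type":"object","properties":{"plan":{"type":"array"},"force":{"type":"number"}},"required":["plan"]}

```bash
mkdir -p pics
python3 - <<'E'
from workcell import *
import cv2,numpy as np
s=get_state();print({k:np.round(v,3).tolist() for k,v in s.items()})
ims=[]
for c in("scene","top"):
    d=snapshot(c);ims.append(d["img"]);print(c,np.round(d["camera_matrix"],1).tolist(),np.round(d["cam_to_world"],4).tolist())
    for t in("press","guard","push_face","paddle","die","petri_dish","beaker","tweezers","spatula"):
        r=recognise(c,t);print(t,[(np.round(x["box"]).tolist(),round(x["score"],2)) for x in r[:2]])
    cv2.imwrite(f"pics/{c}0.png",d["img"])
E
```

```text
{'time_s': 0.0, 'joint_pos': [-1.175, 0.537, -0.004, 1.539, 0.003, 1.067, -0.071], 'joint_velocities': [-0.0, 0.001, 0.001, 0.0, 0.002, -0.0, 0.001], 'tau': [-0.001, -57.098, 0.99, -25.16, -0.056, 0.018, 0.0], 'eef_pos': [0.289, 0.581, 0.238], 'tool_rot': [0.229, 0.973, -0.001, -0.0], 'ft_force': [0.187, 0.024, -0.463], 'ft_torque': [0.035, -0.023, -0.0], 'grasp_force': 0.0, 'opening': 1.001}
scene [[440.0, 0.0, 286.6], [0.0, 440.0, 205.7], [0.0, 0.0, 1.0]] [[0.4722, -0.5149, 0.7155, -0.3458], [-0.8814, -0.2828, 0.3783, -0.5506], [0.0076, -0.8093, -0.5874, 0.8454], [0.0, 0.0, 0.0, 1.0]]
press [([219.0, 167.0, 65.0, 70.0], 0.63)]
guard [([224.0, 152.0, 66.0, 72.0], 0.94), ([229.0, 204.0, 39.0, 32.0], 0.58)]
push_face [([231.0, 208.0, 40.0, 31.0], 0.6)]
paddle [([246.0, 170.0, 20.0, 22.0], 0.74)]
die []
petri_dish [([349.0, 281.0, 24.0, 21.0], 0.82), ([230.0, 204.0, 39.0, 36.0], 0.34)]
beaker [([385.0, 237.0, 19.0, 27.0], 0.96)]
tweezers []
spatula [([408.0, 279.0, 26.0, 45.0], 0.5)]
top [[525.9, 0.0, 279.5], [0.0, 525.9, 205.3], [0.0, 0.0, 1.0]] [[0.117, -0.9721, 0.2031, 0.2457], [-0.9931, -0.1154, 0.0199, -0.0787], [0.0041, -0.204, -0.979, 1.6952], [0.0, 0.0, 0.0, 1.0]]
press [([219.0, 167.0, 62.0, 77.0], 0.56)]
guard [([205.0, 141.0, 73.0, 76.0], 0.64)]
push_face [([231.0, 186.0, 38.0, 58.0], 0.57)]
paddle [([236.0, 173.0, 17.0, 19.0], 0.68)]
die [([241.0, 188.0, 10.0, 11.0], 0.43)]
petri_dish [([362.0, 261.0, 18.0, 15.0], 0.75)]
beaker [([375.0, 208.0, 20.0, 19.0], 0.87)]
tweezers [([152.0, 235.0, -0.0, 2.0], 0.61)]
spatula [([234.0, 173.0, 18.0, 18.0], 0.73), ([398.0, 234.0, 30.0, 42.0], 0.54)]
```

Run:
```python
import cv2,numpy as np
a=cv2.imread("pics/scene0.png")[120:270,170:320];b=cv2.imread("pics/top0.png")[120:270,170:320]
cv2.imwrite("pics/c0.png",np.hstack([cv2.resize(x,(400,400),interpolation=cv2.INTER_CUBIC) for x in(a,b)]))
```

```text
(no output)
```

View pics/c0.png

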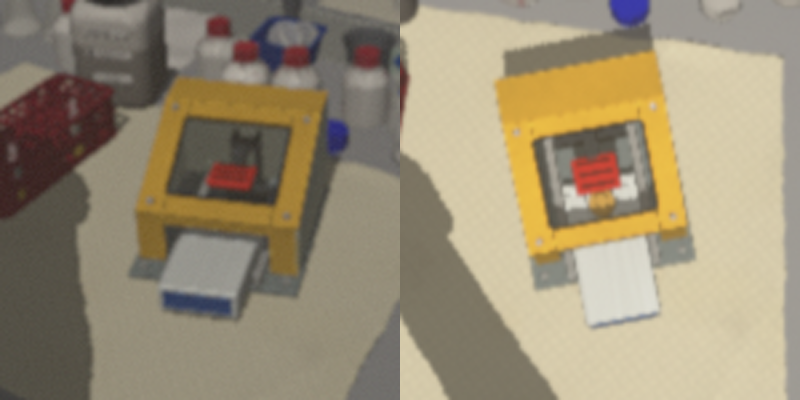

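View pics/top0.png

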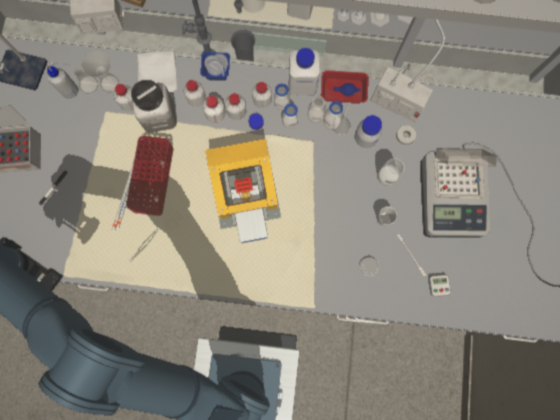

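The crop shows the guard facing the robot with a slight yaw, blue push face at top-cam about (252,238), red paddle about (243,185), die just in front of it. Next I fit the press pose by rendering the yellow sheet model into both cameras.

```bash
cat > fit.py <<'E'
import cv2,numpy as np
from scipy.optimize import minimize
S=25*np.pi/180; t=np.array([np.cos(S),0,np.sin(S)]); n=np.array([-np.sin(S),0,np.cos(S)])
W=np.array([-.0125,0,.1088])
def quad(a,b,c,d): return np.array([a,b,c,d],float)
def slope(u0,u1,h,off): return np.array([W+off*n+u*t+np.array([0,y,0]) for u,y in((u0,-h),(u1,-h),(u1,h),(u0,h))])
uf=(-.086+.0125)/np.cos(S); ub=(.06+.0125)/np.cos(S)
H=.095
YEL=[quad((-.086,-H,0),(-.086,H,0),(-.086,H,.076),(-.086,-H,.076)),slope(uf,ub,H,.002),
     quad((.06,-H,.144),(.112,-H,.144),(.112,H,.144),(.06,H,.144))]
HOLE=[quad((-.086,-.062,0),(-.086,.062,0),(-.086,.062,.061),(-.086,-.062,.061)),slope(-.0525,.0525,.0625,.002)]
def Tw(p,q):
    c,s=np.cos(p[2]),np.sin(p[2]); q=np.atleast_2d(q)
    return np.c_[p[0]+c*q[:,0]-s*q[:,1],p[1]+s*q[:,0]+c*q[:,1],q[:,2]]
def proj(cam,P):
    K,M=cam; q=(np.linalg.inv(M)@np.c_[P,np.ones(len(P))].T)[:3].T
    u=q@K.T; return u[:,:2]/u[:,2:]
def yellow(img):
    h=cv2.cvtColor(img,cv2.COLOR_BGR2HSV)
    return ((h[...,0]>15)&(h[...,0]<30)&(h[...,1]>140)&(h[...,2]>70)).astype(np.uint8)
def render(cam,p,k=4):
    m=np.zeros((420*k,560*k),np.uint8)
    for L,v in((YEL,1),(HOLE,0)):
        for q in L: cv2.fillPoly(m,[np.round((proj(cam,Tw(p,q))+.5)*k*16).astype(np.int32)],v,shift=4)
    return cv2.resize(m.astype(np.float32),(560,420),interpolation=cv2.INTER_AREA)
def bigcomp(m):
    N,l,st,_=cv2.connectedComponentsWithStats(m); return (l==1+np.argmax(st[1:,4])).astype(np.float32)
def fit(views,p0,step=(.02,.02,.1)):
    f=lambda p:sum(np.abs(render(c,p)-m).sum()/m.sum() for c,m in views)
    for s in(1,.2): 
        r=minimize(f,p0,method="Nelder-Mead",options=dict(initial_simplex=np.array([p0]+[np.array(p0)+s*step[i]*np.eye(3)[i] for i in range(3)]),xatol=1e-4,fatol=1e-4)); p0=r.x
    return r.x,r.fun
E
python3 - <<'E'
from workcell import *
from fit import *
V={}
for c in("scene","top"):
    d=snapshot(c);V[c]=((d["camera_matrix"],d["cam_to_world"]),bigcomp(yellow(d["img"])));print(c,V[c][1].sum())
p0=[.58,-.03,.0]
K,M=V["top"][0]
d=M[:3,:3]@np.linalg.inv(K)@[243,190,1];print("ray", M[:3,3]+d*(.1-M[2,3])/d[2])
q=(M[:3,3]+d*(.1-M[2,3])/d[2]);p0=[q[0],q[1],.1]
for L in(["scene","top"],["top"],["scene"]): print(L,fit([V[c] for c in L],p0))
p=fit(list(V.values()),p0)[0]
for c in V: print(c,{k:np.round(proj(V[c][0],Tw(p,v)),0).tolist() for k,v in dict(push=[-.175,0,.027],paddle=[-.005,0,.088]).items()})
for px,z in(((369,266),.007),((387,214),.04),((410,255),.0),((144,245),0),((145,155),.05)):
    d=M[:3,:3]@np.linalg.inv(K)@[*px,1];print(px,np.round(M[:3,3]+d*(z-M[2,3])/d[2],3))
E
```

```text
scene 2134.0
top 2597.0
ray [0.6114601  0.07248636 0.1       ]
['scene', 'top'] (array([0.63849668, 0.07718923, 0.30918818]), np.float64(0.3294033706188202))
['top'] (array([0.63835922, 0.07818426, 0.30670036]), np.float64(0.12184732407331467))
['scene'] (array([0.63940668, 0.07621464, 0.30677559]), np.float64(0.19552484154701233))
scene {'push': [[243.0, 233.0]], 'paddle': [[256.0, 184.0]]}
top {'push': [[254.0, 239.0]], 'paddle': [[243.0, 184.0]]}
(369, 266) [ 0.432 -0.352  0.007]
(387, 214) [ 0.601 -0.391  0.04 ]
(410, 255) [ 0.484 -0.482  0.   ]
(144, 245) [0.415 0.376 0.   ]
(145, 155) [0.701 0.409 0.05 ]
```

Fit is consistent (press at about (0.6385, 0.0775), yaw 0.308; per-camera spread is 2 mm). Both views agree with the detected paddle and push face. Now I move in front of the press at height, fingers shut, with tool y along press y.

>>> servo_tool --plan '[{"grip": 1, "tx": 0.01, "ty": -0.057, "wz": 0.077}, {"grip": 1, "tx": 0.022, "ty": -0.114, "wz": 0.154}, {"grip": 1, "tx": 0.036, "ty": -0.171, "wz": 0.231}, {"grip": 1, "tx": 0.052, "ty": -0.228, "wz": 0.308}, {"grip": 1, "tx": 0.068, "ty": -0.285, "wz": 0.385}, {"grip": 1, "tx": 0.084, "ty": -0.342, "wz": 0.462}, {"grip": 1, "tx": 0.1, "ty": -0.399, "wz": 0.539}, {"grip": 1, "tx": 0.116, "ty": -0.456, "wz": 0.616}, {"grip": 1, "tx": 0.132, "ty": -0.513, "wz": 0.693}, {"grip": 1, "tx": 0.145, "ty": -0.568, "wz": 0.77}]' --force 20

```text
schema error: expected keys grip, tx, ty, tz, wx, wy, wz
```

```bash
cat > rep.py <<'E'
from workcell import *
from fit import *
from scipy.spatial.transform import Rotation as R
def inpress(P,p): 
    d=np.array(P)-[p[0],p[1],0];c,s=np.cos(p[2]),np.sin(p[2]);return np.array([c*d[0]+s*d[1],-s*d[0]+c*d[1],d[2]])
E
python3 - <<'E'
from rep import *
d=snapshot("wrist");s=get_state();T=R.from_quat(s["tool_rot"])
print(s["time_s"],np.round(s["eef_pos"],4),np.round(s["joint_pos"],3),"\n",np.round(T.as_matrix(),3))
M=d["cam_to_world"];print("cam in tool",np.round(T.inv().apply(M[:3,3]-s["eef_pos"]),3),np.round(T.inv().apply(M[:3,2]),3))
cv2.imwrite("pics/w1.png",d["img"])
w=((d["camera_matrix"],M),bigcomp(yellow(d["img"])))
print(w[1].sum(),np.argwhere(w[1]).min(0),np.argwhere(w[1]).max(0))
for P in([-.175,0,.027],[-.005,0,.088]): print(proj(w[0],Tw([.6385,.0775,.308],P)))
print(inpress(s["eef_pos"],[.6385,.0775,.308]))
E
```

```text
1.15 [0.2896 0.5819 0.2387] [-1.175  0.536 -0.004  1.538  0.003  1.067 -0.071] 
 [[-0.895  0.446 -0.   ]
 [ 0.446  0.895 -0.   ]
 [ 0.    -0.    -1.   ]]
cam in tool [ 0.08   0.    -0.145] [-0.309 -0.001  0.951]
2856.0 [386 242] [401 559]
[[  1.89256215 438.66508147]]
[[ 70.07745462 539.60446787]]
[-0.17956501  0.58643145  0.2387077 ]
```

View pics/w1.png

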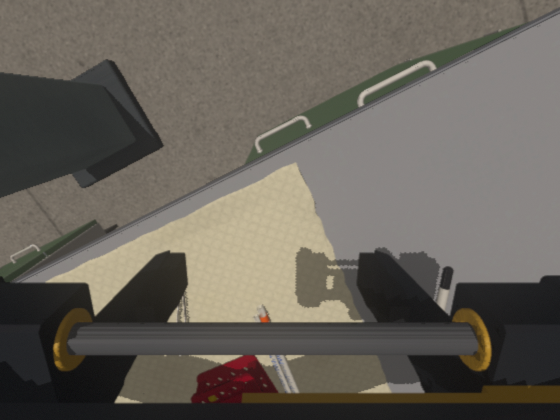

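The wrist view (arm not moved, the plan was refused for missing keys) shows the open fingers, mat, and rack at (235,385). The camera sits on tool +x, which will face the robot, clear of the guard.

>>> servo_tool --plan '[{"grip": 1, "tx": 0.01, "ty": -0.057, "tz": 0, "wx": 0, "wy": 0, "wz": 0.077}, {"grip": 1, "tx": 0.022, "ty": -0.114, "tz": 0, "wx": 0, "wy": 0, "wz": 0.154}, {"grip": 1, "tx": 0.036, "ty": -0.171, "tz": 0, "wx": 0, "wy": 0, "wz": 0.231}, {"grip": 1, "tx": 0.052, "ty": -0.228, "tz": 0, "wx": 0, "wy": 0, "wz": 0.308}, {"grip": 1, "tx": 0.068, "ty": -0.285, "tz": 0, "wx": 0, "wy": 0, "wz": 0.385}, {"grip": 1, "tx": 0.084, "ty": -0.342, "tz": 0, "wx": 0, "wy": 0, "wz": 0.462}, {"grip": 1, "tx": 0.1, "ty": -0.399, "tz": 0, "wx": 0, "wy": 0, "wz": 0.539}, {"grip": 1, "tx": 0.116, "ty": -0.456, "tz": 0, "wx": 0, "wy": 0, "wz": 0.616}, {"grip": 1, "tx": 0.132, "ty": -0.513, "tz": 0, "wx": 0, "wy": 0, "wz": 0.693}, {"grip": 1, "tx": 0.145, "ty": -0.568, "tz": 0, "wx": 0, "wy": 0, "wz": 0.77}]' --force 20

```text
time_s: 2.4
eef_pos: [0.4352, 0.012, 0.2392]
tool_rot: [-0.155, 0.988, 0.0, 0.001]
ft_force: [0.5, 1.2, -0.8]
opening: 0.006
grasp_force: 0.0
```

Run:
```python
from rep import *
d=snapshot("wrist");s=get_state();T=R.from_quat(s["tool_rot"])
print(s["time_s"],np.round(s["eef_pos"],4),s["opening"],np.round(s["joint_pos"],3),"\n",np.round(T.as_matrix(),3))
img=d["img"];cam=(d["camera_matrix"],d["cam_to_world"])
p=[.6385,.0775,.308]
for q,P in dict(tl=[-.175,.045,.044],tr=[-.175,-.045,.044],bl=[-.175,.045,.01],br=[-.175,-.045,.01],gl=[-.086,.095,.0755],gr=[-.086,-.095,.0755],pad=[-.005,0,.088]).items():
    u=proj(cam,Tw(p,P))[0];print(q,np.round(u,1)); cv2.circle(img,tuple(int(v) for v in np.round(u)),3,(255,0,255),1)
print(np.round(inpress(s["eef_pos"],p),4))
cv2.imwrite("pics/w2.png",img)
```

```text
2.45 [0.4362 0.0044 0.2393] 0.0048655792397626785 [-0.275  0.165  0.177  2.085 -0.033  0.892  1.798] 
 [[-0.953 -0.302  0.002]
 [-0.302  0.953 -0.003]
 [-0.001 -0.004 -1.   ]]
tl [312.5 214.3]
tr [233.1 214.2]
bl [309.1 205.2]
br [236.3 205.1]
gl [356.9 298.2]
gr [188.3 297.9]
pad [272.5 364.1]
[-0.215  -0.0083  0.2393]
```

View pics/w2.png

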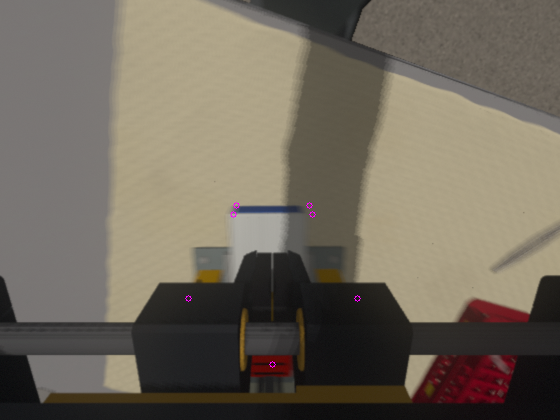

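Wrist view: the blue plate lies at columns 235–302, row 209, and the red paddle at (271,365), close to predictions. The arm was still settling, so I remeasure at rest, using the blue plate mask.

Run:
```python
from rep import *
p=[.6385,.0775,.308]
for i in range(2):
    d=snapshot("wrist")
s=get_state()
img=d["img"];cam=(d["camera_matrix"],d["cam_to_world"])
h=cv2.cvtColor(img,cv2.COLOR_BGR2HSV)
K,M=cam
def ray(u,z):
    r=M[:3,:3]@np.linalg.inv(K)@[*u,1];return M[:3,3]+r*(z-M[2,3])/r[2]
print(s["time_s"],np.round(s["eef_pos"],4),np.round(inpress(s["eef_pos"],p),4),"K",np.round(K,1).tolist())
b=bigcomp(((abs(h[...,0].astype(int)-115)<12)&(h[...,1]>110)&(np.indices(b.shape)[0]>150) if 0 else ((abs(h[...,0].astype(int)-115)<12)&(h[...,1]>110))).astype(np.uint8))
ys,xs=np.nonzero(b);print("blue",len(xs),xs.min(),xs.max(),ys.min(),ys.max(),xs.mean(),ys.mean())
for u in((xs.min(),ys[xs==xs.min()].max()),(xs.max()+1,ys[xs==xs.max()].max())): print("plate top corner in press",np.round(inpress(ray(u,.044),p),4))
r=bigcomp((((h[...,0]<6)|(h[...,0]>174))&(h[...,1]>150)&(np.indices(h.shape[:2])[1]<330)).astype(np.uint8))
ys,xs=np.nonzero(r);print("red",len(xs),xs.min(),xs.max(),ys.min(),ys.max())
for x in(xs.min(),xs.max()+1): print(np.round(inpress(ray((x,360),.088),p),4))
sil=img[225:240];g=img[232].astype(int).sum(1);print([ (i,int(g[i])) for i in list(range(226,240))+list(range(296,312))])
```

```text
2.55 [0.435  0.0112 0.239 ] [-0.214  -0.0015  0.239 ] K [[317.9, 0.0, 271.8], [0.0, 317.9, 207.7], [0.0, 0.0, 1.0]]
blue 257 245 293 208 213 270.0856031128405 210.8171206225681
plate top corner in press [-0.1778 -0.0362  0.044 ]
plate top corner in press [-0.1774  0.0193  0.044 ]
red 763 255 293 355 377
[-0.0122 -0.0265  0.088 ]
[-0.0119  0.0188  0.088 ]
[(226, 457), (227, 457), (228, 462), (229, 467), (230, 466), (231, 466), (232, 468), (233, 473), (234, 468), (235, 462), (236, 458), (237, 447), (238, 435), (239, 453), (296, 281), (297, 277), (298, 275), (299, 273), (300, 274), (301, 278), (302, 277), (303, 276), (304, 275), (305, 277), (306, 276), (307, 279), (308, 279), (309, 279), (310, 276), (311, 274)]
```

Run:
```python
from rep import *
p=[.6385,.0775,.308]
d=snapshot("wrist");s=get_state();print(s["time_s"],np.round(s["eef_pos"],4))
cam=(d["camera_matrix"],d["cam_to_world"]);k=5
im=cv2.resize(d["img"][190:300,180:340],None,fx=k,fy=k,interpolation=cv2.INTER_CUBIC)
def ln(P,c):
    u=(proj(cam,Tw(p,P))+.5-[180,190])*k; cv2.polylines(im,[np.round(u).astype(int)],True,c,1)
ln([[-.175,.045,.044],[-.175,-.045,.044],[-.175,-.045,.01],[-.175,.045,.01]],(255,0,255))
ln([[-.115,.1,.008],[-.115,-.1,.008],[.11,-.1,.008],[.11,.1,.008]],(0,255,0))
ln([[-.086,.095,.0],[-.086,.062,.0],[-.086,.062,.061],[-.086,-.062,.061],[-.086,-.062,0],[-.086,-.095,0],[-.086,-.095,.075],[-.086,.095,.075]],(255,255,0))
cv2.imwrite("pics/w3.png",im)
```

```text
2.6 [0.4347 0.0132 0.2389]
```

View pics/w3.png

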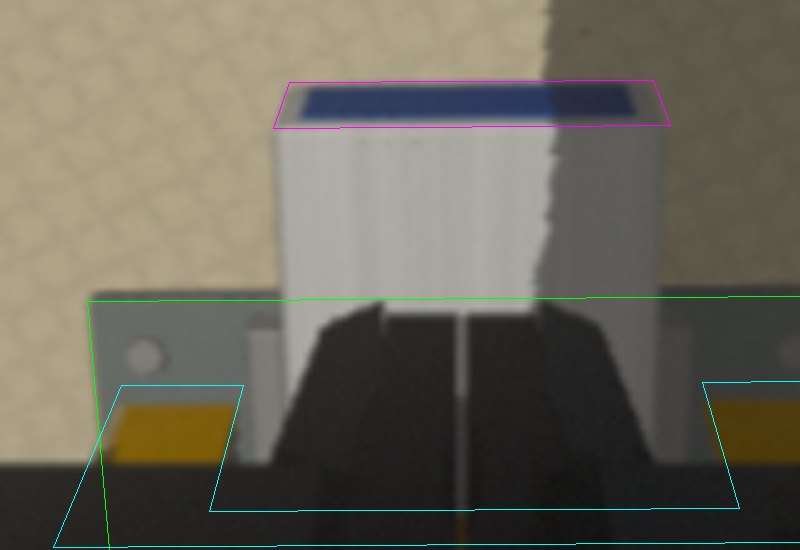

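The overlay fits within about 2 mm: the magenta face outline sits on the carriage front and the green bed outline on the bed. Now going down in front of the face, leaning back slightly.

>>> servo_tool --plan '[{"grip": 1, "tx": 0, "ty": 0, "tz": -0.02, "wx": 0.01, "wy": -0.03, "wz": 0}, {"grip": 1, "tx": 0, "ty": 0, "tz": -0.05, "wx": 0.02, "wy": -0.06, "wz": 0}, {"grip": 1, "tx": 0, "ty": 0, "tz": -0.08, "wx": 0.03, "wy": -0.09, "wz": 0}, {"grip": 1, "tx": 0, "ty": 0, "tz": -0.11, "wx": 0.04, "wy": -0.12, "wz": 0}, {"grip": 1, "tx": 0, "ty": 0, "tz": -0.14, "wx": 0.052, "wy": -0.162, "wz": 0}, {"grip": 1, "tx": 0, "ty": 0, "tz": -0.17, "wx": 0.052, "wy": -0.162, "wz": 0}, {"grip": 1, "tx": 0, "ty": 0, "tz": -0.19, "wx": 0.052, "wy": -0.162, "wz": 0}, {"grip": 1, "tx": 0, "ty": 0, "tz": -0.205, "wx": 0.052, "wy": -0.162, "wz": 0}, {"grip": 1, "tx": 0, "ty": 0, "tz": -0.212, "wx": 0.052, "wy": -0.162, "wz": 0}, {"grip": 1, "tx": 0, "ty": 0, "tz": -0.212, "wx": 0.052, "wy": -0.162, "wz": 0}]'

```text
time_s: 3.85
eef_pos: [0.4357, 0.016, 0.0287]
tool_rot: [-0.155, 0.985, 0.014, 0.081]
ft_force: [-0.7, -0.0, 0.3]
opening: 0.006
grasp_force: 0.0
```

Run:
```python
from rep import *
s=get_state();T=R.from_quat(s["tool_rot"])
print(s["time_s"],np.round(s["eef_pos"],4),np.round(inpress(s["eef_pos"],[.6385,.0775,.308]),4),np.round(s["ft_force"],2),np.round(T.as_matrix()[:,2],3),np.round(s["joint_pos"],3))
```

```text
3.85 [0.4357 0.016  0.0287] [-0.2119  0.0029  0.0287] [-0.74 -0.02  0.33] [ 0.155  0.052 -0.987] [-0.323  0.557  0.248  2.334 -1.016  0.192  2.755]
```

The forces are nil, but joints 6 and 7 are right next to their limits with that lean. I undo the lean before pushing.

>>> servo_tool --plan '[{"grip": 1, "tx": 0, "ty": 0, "tz": 0.005, "wx": -0.01, "wy": 0.03, "wz": 0}, {"grip": 1, "tx": 0, "ty": 0, "tz": 0.01, "wx": -0.02, "wy": 0.06, "wz": 0}, {"grip": 1, "tx": 0, "ty": 0, "tz": 0.01, "wx": -0.03, "wy": 0.09, "wz": 0}, {"grip": 1, "tx": 0, "ty": 0, "tz": 0.01, "wx": -0.04, "wy": 0.12, "wz": 0}, {"grip": 1, "tx": 0, "ty": 0, "tz": 0.005, "wx": -0.05, "wy": 0.15, "wz": 0}, {"grip": 1, "tx": 0, "ty": 0, "tz": 0, "wx": -0.052, "wy": 0.162, "wz": 0}, {"grip": 1, "tx": 0, "ty": 0, "tz": 0, "wx": -0.052, "wy": 0.162, "wz": 0}, {"grip": 1, "tx": 0.004, "ty": 0, "tz": 0, "wx": -0.052, "wy": 0.162, "wz": 0}, {"grip": 1, "tx": 0.008, "ty": 0.001, "tz": 0, "wx": -0.052, "wy": 0.162, "wz": 0}, {"grip": 1, "tx": 0.008, "ty": 0.001, "tz": 0, "wx": -0.052, "wy": 0.162, "wz": 0}]'

```text
time_s: 5.1
eef_pos: [0.4446, 0.0152, 0.0295]
tool_rot: [-0.153, 0.988, 0.0, -0.002]
ft_force: [-0.2, -0.1, -0.2]
opening: 0.004
grasp_force: 0.0
```

```bash
cat > st.py <<'E'
from rep import *
s=get_state();T=R.from_quat(s["tool_rot"])
print(s["time_s"],np.round(s["eef_pos"],4),np.round(inpress(s["eef_pos"],[.6385,.0775,.308]),4),np.round(s["ft_force"],2),np.round(T.as_matrix()[:,1:].T,3).tolist(),np.round(s["joint_pos"],3))
E
python3 st.py
```

```text
5.1 [0.4446 0.0152 0.0295] [-0.2036 -0.0006  0.0295] [-0.17 -0.08 -0.17] [[-0.303, 0.953, 0.001], [-0.004, -0.0, -1.0]] [-0.594  0.667  0.574  2.202 -0.793  0.491  2.486]
```

>>> servo_tool --plan '[{"grip": 1, "tx": 0.008, "ty": 0.002, "tz": 0, "wx": 0, "wy": 0, "wz": 0}, {"grip": 1, "tx": 0.015, "ty": 0.005, "tz": 0, "wx": 0, "wy": 0, "wz": 0}, {"grip": 1, "tx": 0.019, "ty": 0.006, "tz": -0.001, "wx": 0, "wy": 0, "wz": 0}, {"grip": 1, "tx": 0.023, "ty": 0.007, "tz": -0.002, "wx": 0, "wy": 0, "wz": 0}, {"grip": 1, "tx": 0.028, "ty": 0.009, "tz": -0.003, "wx": 0, "wy": 0, "wz": 0}, {"grip": 1, "tx": 0.034, "ty": 0.011, "tz": -0.003, "wx": 0, "wy": 0, "wz": 0}, {"grip": 1, "tx": 0.04, "ty": 0.013, "tz": -0.003, "wx": 0, "wy": 0, "wz": 0}, {"grip": 1, "tx": 0.046, "ty": 0.015, "tz": -0.003, "wx": 0, "wy": 0, "wz": 0}, {"grip": 1, "tx": 0.051, "ty": 0.016, "tz": -0.003, "wx": 0, "wy": 0, "wz": 0}, {"grip": 1, "tx": 0.055, "ty": 0.018, "tz": -0.003, "wx": 0, "wy": 0, "wz": 0}]'

```text
time_s: 6.35
eef_pos: [0.4995, 0.033, 0.0263]
tool_rot: [-0.153, 0.988, -0.0, -0.002]
ft_force: [-3.4, -4.1, -1.4]
opening: 0.001
grasp_force: 1.6
```

```bash
python3 st.py
```

```text
6.35 [0.4995 0.033  0.0263] [-0.146  -0.0002  0.0263] [-3.43 -4.09 -1.45] [[-0.303, 0.953, 0.001], [-0.004, -0.001, -1.0]] [-0.617  0.738  0.6    2.066 -0.771  0.576  2.415]
```

Contact with a few newtons of friction, as expected. About 12 mm to go; I approach the hard stop gently.

>>> servo_tool --plan '[{"grip": 1, "tx": 0.003, "ty": 0.001, "tz": 0, "wx": 0, "wy": 0, "wz": 0}, {"grip": 1, "tx": 0.006, "ty": 0.002, "tz": 0, "wx": 0, "wy": 0, "wz": 0}, {"grip": 1, "tx": 0.008, "ty": 0.003, "tz": 0, "wx": 0, "wy": 0, "wz": 0}, {"grip": 1, "tx": 0.009, "ty": 0.003, "tz": 0, "wx": 0, "wy": 0, "wz": 0}, {"grip": 1, "tx": 0.01, "ty": 0.003, "tz": 0, "wx": 0, "wy": 0, "wz": 0}, {"grip": 1, "tx": 0.011, "ty": 0.004, "tz": 0, "wx": 0, "wy": 0, "wz": 0}, {"grip": 1, "tx": 0.011, "ty": 0.004, "tz": 0, "wx": 0, "wy": 0, "wz": 0}, {"grip": 1, "tx": 0.012, "ty": 0.004, "tz": 0, "wx": 0, "wy": 0, "wz": 0}, {"grip": 1, "tx": 0.012, "ty": 0.004, "tz": 0, "wx": 0, "wy": 0, "wz": 0}, {"grip": 1, "tx": 0.012, "ty": 0.004, "tz": 0, "wx": 0, "wy": 0, "wz": 0}]'

```text
time_s: 7.6
eef_pos: [0.5092, 0.0366, 0.0263]
tool_rot: [-0.153, 0.988, 0.001, -0.004]
ft_force: [-8.3, -3.6, 6.8]
opening: 0.004
grasp_force: 4.4
```

```bash
python3 st.py
```

```text
7.6 [0.5092 0.0366 0.0263] [-0.1356  0.0002  0.0263] [-8.34 -3.56  6.84] [[-0.302, 0.953, 0.002], [-0.008, -0.0, -1.0]] [-0.621  0.752  0.606  2.038 -0.765  0.598  2.4  ]
```

>>> servo_tool --plan '[{"grip": 1, "tx": 0.001, "ty": 0, "tz": 0, "wx": 0, "wy": 0, "wz": 0}, {"grip": 1, "tx": 0.002, "ty": 0.001, "tz": 0, "wx": 0, "wy": 0, "wz": 0}, {"grip": 1, "tx": 0.003, "ty": 0.001, "tz": 0, "wx": 0, "wy": 0, "wz": 0}, {"grip": 1, "tx": 0.004, "ty": 0.001, "tz": 0, "wx": 0, "wy": 0, "wz": 0}, {"grip": 1, "tx": 0.005, "ty": 0.002, "tz": 0, "wx": 0, "wy": 0, "wz": 0}, {"grip": 1, "tx": 0.005, "ty": 0.002, "tz": 0, "wx": 0, "wy": 0, "wz": 0}, {"grip": 1, "tx": 0.005, "ty": 0.002, "tz": 0, "wx": 0, "wy": 0, "wz": 0}, {"grip": 1, "tx": 0.005, "ty": 0.002, "tz": 0, "wx": 0, "wy": 0, "wz": 0}, {"grip": 1, "tx": 0.005, "ty": 0.002, "tz": 0, "wx": 0, "wy": 0, "wz": 0}, {"grip": 1, "tx": 0.005, "ty": 0.002, "tz": 0, "wx": 0, "wy": 0, "wz": 0}]'

```text
time_s: 8.85
eef_pos: [0.5092, 0.0367, 0.0258]
tool_rot: [-0.152, 0.988, 0.001, -0.008]
ft_force: [-20.6, -7.4, 18.7]
opening: 0.007
grasp_force: 11.0
```

```bash
python3 st.py
```

```text
8.85 [0.5092 0.0367 0.0258] [-0.1356  0.0003  0.0258] [-20.64  -7.43  18.7 ] [[-0.301, 0.954, 0.004], [-0.017, -0.001, -1.0]] [-0.622  0.758  0.61   2.031 -0.76   0.61   2.393]
```

Hard stop confirmed: force rose with no further motion. Now back off and up.

>>> servo_tool --plan '[{"grip": 1, "tx": -0.01, "ty": -0.003, "tz": 0.003, "wx": 0, "wy": 0, "wz": 0}, {"grip": 1, "tx": -0.022, "ty": -0.007, "tz": 0.003, "wx": 0, "wy": 0, "wz": 0}, {"grip": 1, "tx": -0.034, "ty": -0.011, "tz": 0.005, "wx": 0, "wy": 0, "wz": 0}, {"grip": 1, "tx": -0.04, "ty": -0.013, "tz": 0.025, "wx": 0, "wy": 0, "wz": 0}, {"grip": 1, "tx": -0.04, "ty": -0.013, "tz": 0.06, "wx": 0, "wy": 0, "wz": 0}, {"grip": 1, "tx": -0.04, "ty": -0.013, "tz": 0.1, "wx": 0, "wy": 0, "wz": 0}, {"grip": 1, "tx": -0.04, "ty": -0.013, "tz": 0.14, "wx": 0, "wy": 0, "wz": 0}, {"grip": 1, "tx": -0.035, "ty": -0.011, "tz": 0.175, "wx": 0, "wy": 0, "wz": 0}, {"grip": 1, "tx": -0.025, "ty": -0.008, "tz": 0.2, "wx": 0, "wy": 0, "wz": 0}, {"grip": 1, "tx": -0.02, "ty": -0.006, "tz": 0.21, "wx": 0, "wy": 0, "wz": 0}]'

```text
time_s: 10.1
eef_pos: [0.497, 0.0336, 0.2375]
tool_rot: [-0.154, 0.988, 0.001, -0.001]
ft_force: [-0.1, 0.0, -0.7]
opening: 0.005
grasp_force: 0.0
```

```bash
python3 - <<'E'
from rep import *
snapshot("top");snapshot("top")
V=[]
for c in("scene","top"):
    d=snapshot(c);cam=(d["camera_matrix"],d["cam_to_world"]);cv2.imwrite(f"pics/{c}2.png",d["img"])
    p=[.6385,.0775,.308]
    for q in([-.125,0,.044],[-.175,0,.044]): print(c,np.round(proj(cam,Tw(p,q)),1))
a=cv2.imread("pics/scene2.png")[120:270,170:320];b=cv2.imread("pics/top2.png")[120:270,170:320]
cv2.imwrite("pics/c2.png",np.hstack([cv2.resize(x,(400,400),interpolation=cv2.INTER_CUBIC) for x in(a,b)]))
E
python3 st.py
```

```text
scene [[247.1 217.8]]
scene [[242.7 228.2]]
top [[250.6 223.2]]
top [[253.4 238.5]]
10.3 [0.4953 0.0332 0.2354] [-0.1499  0.0012  0.2354] [ 0.17 -0.86  0.39] [[-0.303, 0.953, 0.001], [-0.006, -0.0, -1.0]] [-0.914  0.412  0.966  1.974 -0.41   0.971  2.132]
```

View pics/c2.png

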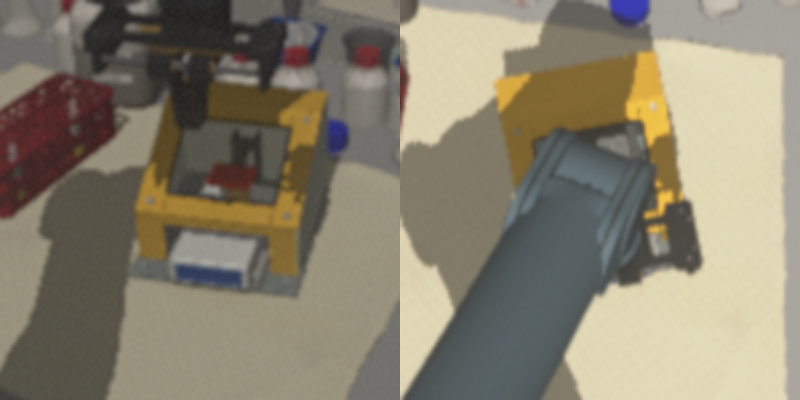

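The scene crop shows the carriage front edge at row about 217, matching the home prediction (217.8), with lever and die region undisturbed; the top view is blocked by the arm. A full 25° lean would run joint 6 to its limit, so I'll use about 12° (my geometry leaves about 10 mm body clearance) and press near the paddle's front half. Hover first.

>>> servo_tool --plan '[{"grip": 1, "tx": 0.012, "ty": 0.004, "tz": 0, "wx": 0.006, "wy": -0.02, "wz": 0}, {"grip": 1, "tx": 0.025, "ty": 0.008, "tz": 0, "wx": 0.013, "wy": -0.04, "wz": 0}, {"grip": 1, "tx": 0.038, "ty": 0.012, "tz": 0, "wx": 0.02, "wy": -0.06, "wz": 0}, {"grip": 1, "tx": 0.052, "ty": 0.016, "tz": 0, "wx": 0.027, "wy": -0.085, "wz": 0}, {"grip": 1, "tx": 0.066, "ty": 0.02, "tz": -0.005, "wx": 0.034, "wy": -0.11, "wz": 0}, {"grip": 1, "tx": 0.08, "ty": 0.024, "tz": -0.01, "wx": 0.041, "wy": -0.135, "wz": 0}, {"grip": 1, "tx": 0.092, "ty": 0.028, "tz": -0.02, "wx": 0.05, "wy": -0.16, "wz": 0}, {"grip": 1, "tx": 0.102, "ty": 0.031, "tz": -0.03, "wx": 0.058, "wy": -0.18, "wz": 0}, {"grip": 1, "tx": 0.11, "ty": 0.034, "tz": -0.04, "wx": 0.064, "wy": -0.2, "wz": 0}, {"grip": 1, "tx": 0.11, "ty": 0.034, "tz": -0.04, "wx": 0.064, "wy": -0.2, "wz": 0}]'

```text
time_s: 11.55
eef_pos: [0.6057, 0.0672, 0.1953]
tool_rot: [-0.152, 0.983, 0.016, 0.101]
ft_force: [-0.7, 0.8, 0.1]
opening: 0.005
grasp_force: 0.0
```

```bash
python3 st.py
python3 - <<'E'
from workcell import *
snapshot("wrist")
E
python3 st.py
```

```text
11.55 [0.6057 0.0672 0.1953] [-3.440e-02  1.000e-04  1.953e-01] [-0.72  0.78  0.13] [[-0.303, 0.953, 0.002], [0.193, 0.063, -0.979]] [-0.767  0.536  0.805  1.899 -0.65   0.748  2.266]
11.6 [0.6059 0.067  0.1959] [-3.430e-02 -1.000e-04  1.959e-01] [-0.46 -0.95  0.68] [[-0.303, 0.953, 0.001], [0.193, 0.063, -0.979]] [-0.767  0.535  0.806  1.899 -0.65   0.749  2.265]
```

>>> servo_tool --plan '[{"grip": 1, "tx": 0.001, "ty": 0, "tz": -0.012, "wx": 0, "wy": 0, "wz": 0}, {"grip": 1, "tx": 0.002, "ty": 0.001, "tz": -0.025, "wx": 0, "wy": 0, "wz": 0}, {"grip": 1, "tx": 0.003, "ty": 0.001, "tz": -0.04, "wx": 0, "wy": 0, "wz": 0}, {"grip": 1, "tx": 0.004, "ty": 0.001, "tz": -0.055, "wx": 0, "wy": 0, "wz": 0}, {"grip": 1, "tx": 0.006, "ty": 0.002, "tz": -0.068, "wx": 0, "wy": 0, "wz": 0}, {"grip": 1, "tx": 0.008, "ty": 0.002, "tz": -0.078, "wx": 0, "wy": 0, "wz": 0}, {"grip": 1, "tx": 0.009, "ty": 0.003, "tz": -0.086, "wx": 0, "wy": 0, "wz": 0}, {"grip": 1, "tx": 0.01, "ty": 0.003, "tz": -0.092, "wx": 0, "wy": 0, "wz": 0}, {"grip": 1, "tx": 0.01, "ty": 0.003, "tz": -0.096, "wx": 0, "wy": 0, "wz": 0}, {"grip": 1, "tx": 0.01, "ty": 0.003, "tz": -0.096, "wx": 0, "wy": 0, "wz": 0}]'

```text
time_s: 12.85
eef_pos: [0.616, 0.0701, 0.1002]
tool_rot: [-0.152, 0.983, 0.016, 0.101]
ft_force: [0.2, 0.6, 0.3]
opening: 0.004
grasp_force: 0.0
```

```bash
python3 st.py
python3 - <<'E'
from workcell import *
import cv2
d=snapshot("scene");cv2.imwrite("pics/s3.png",cv2.resize(d["img"][110:260,170:320],(600,600),interpolation=cv2.INTER_CUBIC))
E
```

```text
12.85 [0.616  0.0701 0.1002] [-0.0236 -0.0003  0.1002] [0.18 0.63 0.34] [[-0.303, 0.953, 0.001], [0.194, 0.063, -0.979]] [-0.644  0.674  0.643  1.921 -0.813  0.59   2.399]
```

View pics/s3.png

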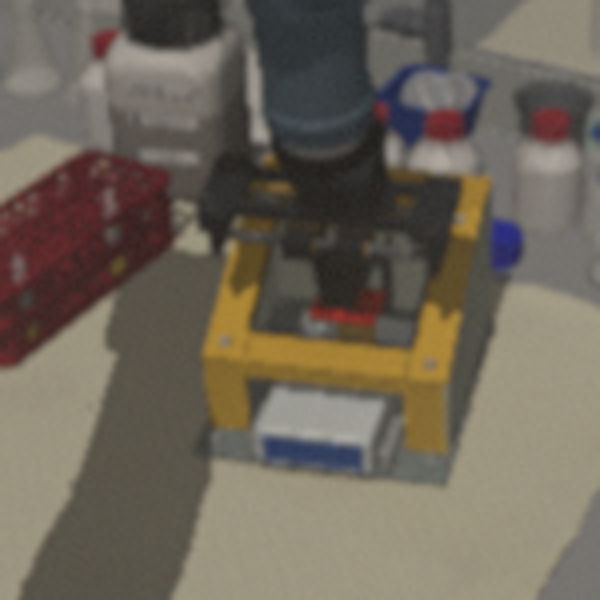

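The crop shows the shut fingers through the window over the red paddle (345,305), well clear of the frame. Shift slightly inward and start pressing.

>>> servo_tool --plan '[{"grip": 1, "tx": 0.003, "ty": 0.001, "tz": 0, "wx": 0, "wy": 0, "wz": 0}, {"grip": 1, "tx": 0.0065, "ty": 0.002, "tz": 0, "wx": 0, "wy": 0, "wz": 0}, {"grip": 1, "tx": 0.0065, "ty": 0.002, "tz": -0.005, "wx": 0, "wy": 0, "wz": 0}, {"grip": 1, "tx": 0.0065, "ty": 0.002, "tz": -0.01, "wx": 0, "wy": 0, "wz": 0}, {"grip": 1, "tx": 0.0065, "ty": 0.002, "tz": -0.014, "wx": 0, "wy": 0, "wz": 0}, {"grip": 1, "tx": 0.0065, "ty": 0.002, "tz": -0.018, "wx": 0, "wy": 0, "wz": 0}, {"grip": 1, "tx": 0.0065, "ty": 0.002, "tz": -0.022, "wx": 0, "wy": 0, "wz": 0}, {"grip": 1, "tx": 0.0065, "ty": 0.002, "tz": -0.026, "wx": 0, "wy": 0, "wz": 0}, {"grip": 1, "tx": 0.0065, "ty": 0.002, "tz": -0.028, "wx": 0, "wy": 0, "wz": 0}, {"grip": 1, "tx": 0.0065, "ty": 0.002, "tz": -0.028, "wx": 0, "wy": 0, "wz": 0}]'

```text
time_s: 14.15
eef_pos: [0.6231, 0.0723, 0.0725]
tool_rot: [-0.153, 0.983, 0.016, 0.102]
ft_force: [-0.0, 1.1, 3.3]
opening: 0.002
grasp_force: 1.5
```

```bash
python3 st.py
```

```text
14.15 [0.6231 0.0723 0.0725] [-0.0162 -0.0003  0.0725] [-0.    1.08  3.33] [[-0.303, 0.953, 0.001], [0.195, 0.063, -0.979]] [-0.608  0.721  0.594  1.909 -0.856  0.55   2.433]
```

>>> servo_tool --plan '[{"grip": 1, "tx": 0, "ty": 0, "tz": -0.002, "wx": 0, "wy": 0, "wz": 0}, {"grip": 1, "tx": 0, "ty": 0, "tz": -0.004, "wx": 0, "wy": 0, "wz": 0}, {"grip": 1, "tx": 0, "ty": 0, "tz": -0.006, "wx": 0, "wy": 0, "wz": 0}, {"grip": 1, "tx": 0, "ty": 0, "tz": -0.007, "wx": 0, "wy": 0, "wz": 0}, {"grip": 1, "tx": 0, "ty": 0, "tz": -0.008, "wx": 0, "wy": 0, "wz": 0}, {"grip": 1, "tx": 0, "ty": 0, "tz": -0.009, "wx": 0, "wy": 0, "wz": 0}, {"grip": 1, "tx": 0, "ty": 0, "tz": -0.009, "wx": 0, "wy": 0, "wz": 0}, {"grip": 1, "tx": 0, "ty": 0, "tz": -0.009, "wx": 0, "wy": 0, "wz": 0}, {"grip": 1, "tx": 0, "ty": 0, "tz": -0.009, "wx": 0, "wy": 0, "wz": 0}, {"grip": 1, "tx": 0, "ty": 0, "tz": -0.009, "wx": 0, "wy": 0, "wz": 0}]'

```text
time_s: 15.4
eef_pos: [0.6238, 0.0724, 0.0652]
tool_rot: [-0.152, 0.983, 0.017, 0.103]
ft_force: [-3.4, 1.4, 21.2]
opening: 0.007
grasp_force: 10.4
```

```bash
python3 st.py
```

```text
15.4 [0.6238 0.0724 0.0652] [-0.0156 -0.0004  0.0652] [-3.42  1.42 21.25] [[-0.303, 0.953, 0.002], [0.197, 0.065, -0.978]] [-0.596  0.73   0.579  1.909 -0.871  0.536  2.446]
```

Force jumped to 21 N at z = 65 mm, just where the lever should bottom on the die. Hold here for another call.

>>> servo_tool --plan '[{"grip": 1, "tx": 0, "ty": 0, "tz": 0, "wx": 0, "wy": 0, "wz": 0}, {"grip": 1, "tx": 0, "ty": 0, "tz": 0, "wx": 0, "wy": 0, "wz": 0}, {"grip": 1, "tx": 0, "ty": 0, "tz": 0, "wx": 0, "wy": 0, "wz": 0}, {"grip": 1, "tx": 0, "ty": 0, "tz": 0, "wx": 0, "wy": 0, "wz": 0}, {"grip": 1, "tx": 0, "ty": 0, "tz": 0, "wx": 0, "wy": 0, "wz": 0}, {"grip": 1, "tx": 0, "ty": 0, "tz": 0, "wx": 0, "wy": 0, "wz": 0}, {"grip": 1, "tx": 0, "ty": 0, "tz": 0, "wx": 0, "wy": 0, "wz": 0}, {"grip": 1, "tx": 0, "ty": 0, "tz": 0, "wx": 0, "wy": 0, "wz": 0}, {"grip": 1, "tx": 0, "ty": 0, "tz": 0, "wx": 0, "wy": 0, "wz": 0}, {"grip": 1, "tx": 0, "ty": 0, "tz": 0, "wx": 0, "wy": 0, "wz": 0}]'

```text
time_s: 16.65
eef_pos: [0.6238, 0.0723, 0.0652]
tool_rot: [-0.152, 0.983, 0.017, 0.103]
ft_force: [-4.5, 1.6, 20.1]
opening: 0.005
grasp_force: 10.4
```

>>> servo_tool --plan '[{"grip": 1, "tx": 0, "ty": 0, "tz": 0, "wx": 0, "wy": 0, "wz": 0}, {"grip": 1, "tx": 0, "ty": 0, "tz": 0, "wx": 0, "wy": 0, "wz": 0}, {"grip": 1, "tx": 0, "ty": 0, "tz": 0.004, "wx": 0, "wy": 0, "wz": 0}, {"grip": 1, "tx": 0, "ty": 0, "tz": 0.009, "wx": 0, "wy": 0, "wz": 0}, {"grip": 1, "tx": 0, "ty": 0, "tz": 0.014, "wx": 0, "wy": 0, "wz": 0}, {"grip": 1, "tx": 0, "ty": 0, "tz": 0.019, "wx": 0, "wy": 0, "wz": 0}, {"grip": 1, "tx": -0.001, "ty": 0, "tz": 0.024, "wx": 0, "wy": 0, "wz": 0}, {"grip": 1, "tx": -0.002, "ty": -0.001, "tz": 0.03, "wx": 0, "wy": 0, "wz": 0}, {"grip": 1, "tx": -0.004, "ty": -0.001, "tz": 0.036, "wx": 0, "wy": 0, "wz": 0}, {"grip": 1, "tx": -0.005, "ty": -0.002, "tz": 0.042, "wx": 0, "wy": 0, "wz": 0}]'

```text
time_s: 17.9
eef_pos: [0.6172, 0.0702, 0.1055]
tool_rot: [-0.153, 0.983, 0.016, 0.101]
ft_force: [-0.2, 0.4, 0.3]
opening: 0.002
grasp_force: 0.0
```

```bash
python3 st.py
```

```text
17.9 [0.6172 0.0702 0.1055] [-0.0226 -0.0005  0.1055] [-0.22  0.44  0.27] [[-0.303, 0.953, 0.002], [0.193, 0.063, -0.979]] [-0.65   0.669  0.653  1.916 -0.803  0.602  2.39 ]
```

Released cleanly. Retract up and back out of the window, clear of the press.

>>> servo_tool --plan '[{"grip": 1, "tx": -0.001, "ty": 0, "tz": 0.01, "wx": 0, "wy": 0, "wz": 0}, {"grip": 1, "tx": -0.003, "ty": -0.001, "tz": 0.022, "wx": 0, "wy": 0, "wz": 0}, {"grip": 1, "tx": -0.005, "ty": -0.002, "tz": 0.036, "wx": 0, "wy": 0, "wz": 0}, {"grip": 1, "tx": -0.008, "ty": -0.003, "tz": 0.052, "wx": 0, "wy": 0, "wz": 0}, {"grip": 1, "tx": -0.012, "ty": -0.004, "tz": 0.07, "wx": 0, "wy": 0, "wz": 0}, {"grip": 1, "tx": -0.025, "ty": -0.008, "tz": 0.09, "wx": 0, "wy": 0, "wz": 0}, {"grip": 1, "tx": -0.045, "ty": -0.014, "tz": 0.11, "wx": 0, "wy": 0, "wz": 0}, {"grip": 1, "tx": -0.065, "ty": -0.02, "tz": 0.125, "wx": 0, "wy": 0, "wz": 0}, {"grip": 1, "tx": -0.08, "ty": -0.025, "tz": 0.135, "wx": 0, "wy": 0, "wz": 0}, {"grip": 1, "tx": -0.08, "ty": -0.025, "tz": 0.135, "wx": 0, "wy": 0, "wz": 0}]'

```text
time_s: 19.15
eef_pos: [0.5373, 0.045, 0.2415]
tool_rot: [-0.152, 0.983, 0.017, 0.102]
ft_force: [0.8, 0.8, 0.8]
opening: 0.008
grasp_force: 0.0
```

```bash
python3 st.py
python3 - <<'E'
from workcell import *
import cv2
d=snapshot("scene");cv2.imwrite("pics/s4.png",cv2.resize(d["img"][110:260,170:320],(600,600),interpolation=cv2.INTER_CUBIC))
E
```

```text
19.15 [0.5373 0.045  0.2415] [-0.1063 -0.0003  0.2415] [0.75 0.81 0.8 ] [[-0.303, 0.953, 0.003], [0.195, 0.065, -0.979]] [-0.912  0.345  0.943  2.032 -0.501  0.758  2.195]
```

View pics/s4.png

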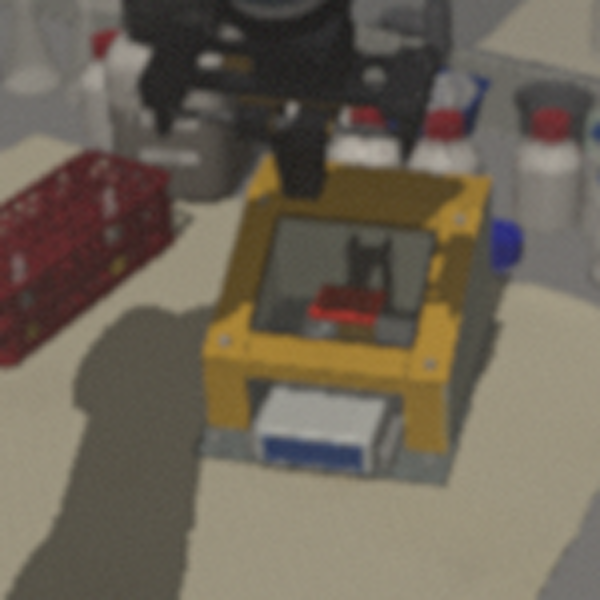

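The crop shows the lever back up (345,302), the carriage home with its front face at (315,450), and the gripper clear of everything. Handing in.

```bash
python3 -c "
from workcell import *
print(finish_job())"
```

```text
the job is handed in; nothing more can be done
None
```

The job is handed in, with no verdict returned: the carriage was pushed home against its stop, the red lever was held down for more than 1.25 s and sprang back up, and the arm finished clear of the press; the die was not visible in the last picture, so it was not checked directly.

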